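Lay the rusk carton down on the breakfast board

ROBOT

A 6-joint arm with a two-finger parallel gripper is mounted at the origin on the work surface. World frame = base frame: x ahead of the robot, y to its left, z up, the work surface at z = 0. Lengths are in m, angles in rad, forces in N, time in s.
With the tool pointing down it reaches from about 0.425 to 0.95 m from the base axis. Payload 3.5 kg.
Tool frame: the origin (TCP) lies at the very end of the fingers, on their centre line; the grasp point (between the pads) lies 19 mm behind it; z points along the fingers, y is the direction in which the jaws open and shut (so a half turn about z gives the same grasp; the last joint's range is limited). The gripper opens to 85 mm and grips with 20 to 120 N. Pads are 22 mm wide; open, the fingers measure 114 mm over their backs; the gripper's body (76 mm by 85 mm) begins 54 mm behind the grasp point. The pads swing forward as they close: fully open they stand 13 mm farther back than shut.
Start: joints at [-1.489, 0.286, 1.577, -0, 1.279, -0.15], TCP at [0.155, -0.657, 0.231] pointing down, gripper open.
Joint ranges: [-2.77, 2.77], [-0.9, 2.22], [0.21, 2.48], [-1.53, 4.67], [0.24, 2.81], [-2.84, 2.84]. Speed limits (rad/s): [2.79, 2.79, 3.14, 3.14, 3.14, 3.14].

INTERFACE

Orientations are given as a 3x3 rotation matrix whose columns are the frame's x, y, z axes.
In Python, from workcell import r gives the robot as it stands.
- The arm moves only by the tool step_arm, never from a script. Its argument "commands" is a list of rows, each a list of 3 entries, a list of its own where there are three numbers: the shift along the tool's x, y, z in cm, then the turn, a rotation vector about the tool's x, y, z in rad, then the finger opening in cm, from 0 to 8.54. A call has 1 to 10 rows; each row shifts and turns the commanded pose from where the row before left it, along the tool's axes as they then stand; what a row does not reach is not made up. A row lasts 1/12 s, in which the tool goes at most 41.7 mm and 7.16 degrees, less where a joint would pass 70% of its speed; a pose out of reach is approached as far as the arm can. A call with a gripper value outside its range is refused whole. The fingers move at their own pace and stop on an object; "force" is the grip in N (left out, the last holds). Time passes only in rows, so rows that do not move let the fingers close. It gives the time, the measured TCP pose, the force and the opening at its end, in the units of the state.
- r.get_state(): the state, without advancing time (a new reading comes with each control period).
- r.read_camera(name): name is "scene" or "top"; returns a dict with "frame" (420x560x3 uint8, red, green, blue), "intrinsics" (3x3 intrinsics, pixels), "k1" (the pictures are not rectified: a ray, as slopes to the right and down, at radius r is drawn at 1 + k1 r^2 times it, then the intrinsics apply), "world_from_camera" (4x4, takes a point from camera to world coordinates). Camera axes: x right, y up, looking along -z (the intrinsics and any distortion apply to the point x, -y, -z); pixel columns grow to the right and rows downward; lengths in m; the calibration is good to about 2 mm. A picture is of the moment at which its call begins. There is no depth.
- r.close_job(): hands the job in, once; it reports no verdict.
The state is a dict: "time": time; "joint_positions": joint angles; "qvel": joint speeds; "tau": joint torques, N m; "eef_pos": TCP position; "eef_rot": TCP orientation; "contact_force": force on the tool from outside, world axes, zero at the start; "ft_torque": the same for the moment, N m; "width": opening from 0.0 (shut) to 1.0 (fully open).
Only numpy, scipy, OpenCV 4.12 (cv2) and the standard library are available. Lean on these libraries where they do the work, as an engineer would, in place of code of your own. Each camera call takes 0.05 s, during which the arm holds its last target.

TASK

The carton of rusks must travel lying flat on the serving board. It is too wide to grip, so slide it, upright, until its foot is squarely up against the board's open end, then push high on its back to tip it over that edge onto the board, and finally push its base end until the carton is fully home and square against the stop bar in front of the rail, pressing it there for a moment with about 11 newtons. The carton dents at 20 newtons, so never push harder than that, and leave the mug, tumbler and bowl where they stand.

Things in the scene. Friction and masses are not known exactly. Their poses are not given: they have to be found in the camera images.
- carton: Closed cardboard carton, paper band: 100 mm (x) by 120 (y) by 150 high (z), 0.35 to 0.7 kg, loose. Starts upright, 25 to 85 mm off the board's open end, askew by up to 0.2 rad. Origin: centre of its underside. +x face looks towards the board, -x face is its back. Dents (fails) if pushed with over 20 N. Tipped rightly it lies on its +x face: z along the board's +x, origin 68 mm above the table.
- tip_point (a point): Point on the carton's back (-x) face, 120 mm above its underside, mid-width: push here to tip it; under 8 N does it at the edge, elsewhere it may topple. Its back rises as it tips: follow it up, round the edge, past 0.6 rad, where it falls by itself. To slide it upright push at or below 35 mm: 2 to 5 N; stopped by the edge it starts to lift at 5 to 11 N.
- board: Wooden serving board, fixed: 220 mm (x) by 200 (y), 18 thick, flat on the table. Origin: centre of its underside. Its +x is the direction in which the carton is slid, tipped and pushed home; its open end is at x = -110 mm.
- board_edge (a point): Middle of the top edge of the board's open end, 18 mm above the table: the step that stops the carton's foot. Axes as the board's.
- rail: Wooden rail fixed across the board's far end, 200 mm long, 20 thick, top 68 mm above the table; frame as the board's. Before it a 160 mm long stop bar, 22 to 58 mm above the table, stops the carton's top end. Set by hand, its face lies anywhere from x = +80 to +50 mm, not reported: find it by feel. It holds fast. Home: bar and rail feel over 4.5 N for 0.3 s; friction adds 2 to 5.
- mug: Cream mug with a handle, 86 mm across, 75 mm high; bystander, leave alone. Origin at the centre of its underside.
- tumbler: Glass tumbler, 72 mm across, 100 mm high; bystander, leave alone. Origin at the centre of its underside.
- bowl: Cream bowl of berries, 120 mm across, 60 mm high; bystander, leave alone. Origin at the centre of its underside.
There are look-alikes about, which are no part of the job. Several things have the shape of the carton; the one meant has the colours described above.

How it is judged:
By the outcome, as a careful person would: the job done as asked, in the order asked, and still so for the second after the job is handed in, with the robot touching nothing.
It also fails if it takes over 72 s, if anything falls off the work surface, if the arm or the gripper's body presses on something with over 40 N, if the wrist force passes 120 N, or if a joint passes its speed limit or range.

## Working session

There is one attempt and no reset: what is moved stays moved. The work goes in short steps, Python scripts to look and compute and a tool call to move; the robot and the scene stay as the last step left them, time stands still between calls to the robot, and variables do not carry over. Pictures are saved under pics/ and viewed, and the job is handed in when it is done.

Besides the shell and the picture viewer there is one more tool, called after "Emit:" as name(argument=value, ...), one argument or row to a line, values as JSON. step_arm: Moves the arm, as the interface text tells. Its arguments: {"type":"object","properties":{"commands":{"type":"array"},"force":{"type":"number"}},"required":["commands"]}

```bash
ls; mkdir -p pics; python3 - <<'E'
from workcell import r
import cv2,numpy as np
np.set_printoptions(precision=4,suppress=True)
for n in("scene","top"):
    c=r.read_camera(n); cv2.imwrite(f"pics/{n}0.png",c["frame"][:,:,::-1]); print(n,c["intrinsics"],c["k1"],c["world_from_camera"])
print(r.get_state())
E
```

```text
pics
scene [[414.0892   0.     282.0395]
 [  0.     414.0892 212.1183]
 [  0.       0.       1.    ]] 0.025831199899775503 [[-0.2312 -0.7754  0.5876  1.0527]
 [ 0.9728 -0.1781  0.1478  0.2227]
 [-0.01    0.6059  0.7955  0.7662]
 [ 0.      0.      0.      1.    ]]
top [[537.3542   0.     274.0717]
 [  0.     537.3542 205.9136]
 [  0.       0.       1.    ]] -0.07657176162379818 [[-0.005   0.9855 -0.1697  0.3776]
 [-1.     -0.0045  0.0034  0.0774]
 [ 0.0026  0.1697  0.9855  1.1486]
 [ 0.      0.      0.      1.    ]]
{'time': 0.1, 'joint_positions': array([-1.489 ,  0.2871,  1.5781,  0.    ,  1.2786, -0.15  ]), 'qvel': array([-0.0009, -0.0012, -0.0027, -0.0003, -0.0009,  0.0014]), 'tau': array([  0.0008, -40.7296, -29.3699,  -0.0001,   0.0034,   0.    ]), 'eef_pos': array([ 0.155 , -0.6563,  0.2301]), 'eef_rot': array([[ 0.9733,  0.2297, -0.0002],
       [ 0.2297, -0.9733,  0.0022],
       [ 0.0003, -0.0021, -1.    ]]), 'contact_force': array([0.0063, 0.5543, 0.8016]), 'ft_torque': array([ 0.0187,  0.0194, -0.0129]), 'width': 1.0003889725469453}
```

View pics/scene0.png

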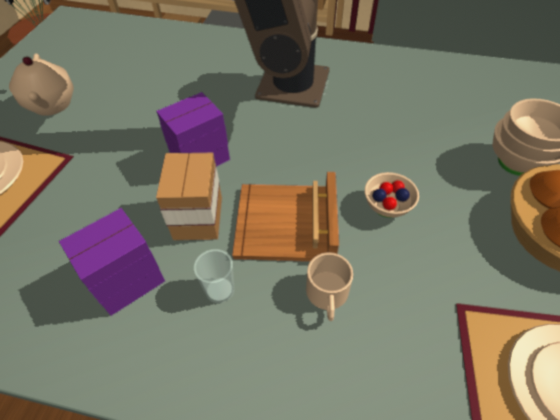

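View pics/top0.png

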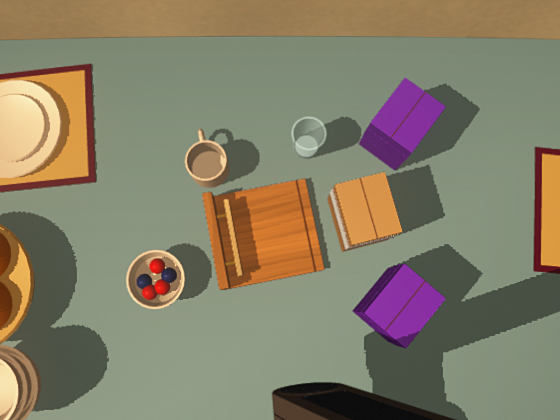

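Carton candidates in the top view are the brown one with a white band (365,212), purple (403,122) and purple (400,305). Only the brown cardboard one with the paper band fits the description. I'll enlarge a crop to confirm it.

```bash
cat > h.py <<'E'
import cv2,numpy as np
from workcell import r
np.set_printoptions(precision=4,suppress=True)
def ray(c,px):
    K=c["intrinsics"]; d=np.array([(px[0]-K[0,2])/K[0,0],(px[1]-K[1,2])/K[1,1]]);u=d.copy()
    for _ in range(20): u=d/(1+c["k1"]*(u@u))
    W=c["world_from_camera"]; return W[:3,3],W[:3,:3]@np.array([u[0],-u[1],-1])
def onz(c,px,z):
    o,d=ray(c,px); return o+d*(z-o[2])/d[2]
def proj(c,p):
    W=c["world_from_camera"];q=W[:3,:3].T@(np.asarray(p)-W[:3,3]);u=np.array([q[0],-q[1]])/-q[2]
    u=u*(1+c["k1"]*(u@u)); K=c["intrinsics"]; return np.array([u[0]*K[0,0]+K[0,2],u[1]*K[1,1]+K[1,2]])
E
python3 - <<'E'
import cv2
a=cv2.imread("pics/top0.png")[100:310,190:450]
cv2.imwrite("pics/topc.png",cv2.resize(a,None,fx=2.85,fy=2.85,interpolation=cv2.INTER_CUBIC)[:600])
a=cv2.imread("pics/scene0.png")[130:280,140:350]
cv2.imwrite("pics/scenec.png",cv2.resize(a,None,fx=3.8,fy=3.8,interpolation=cv2.INTER_CUBIC))
E
```

```text
(no output)
```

View pics/topc.png

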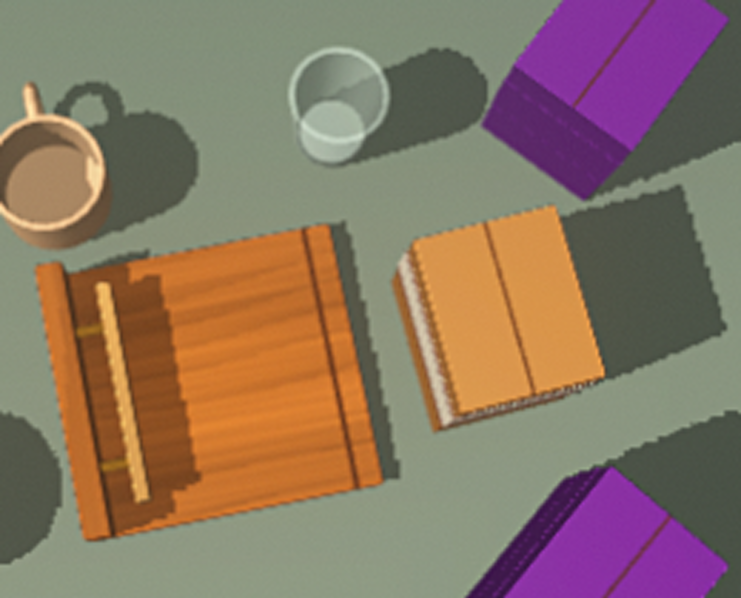

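View pics/scenec.png

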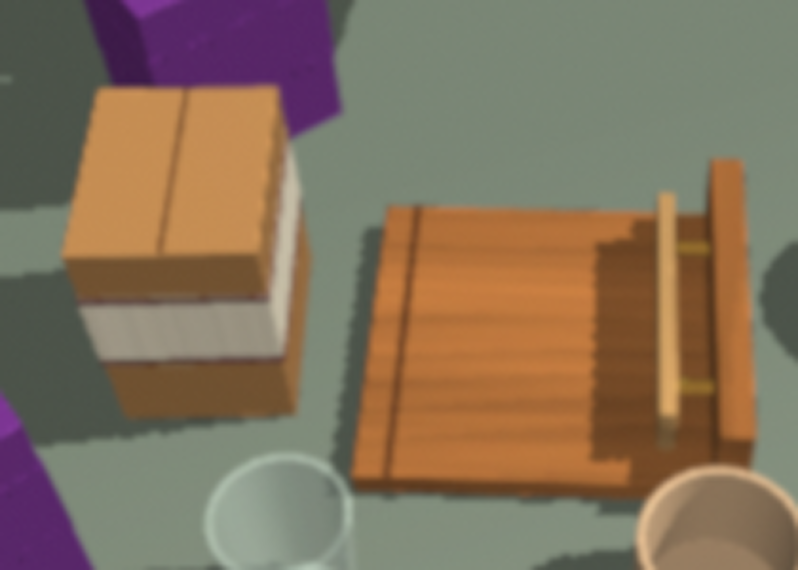

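The crop confirms it: the brown carton with the white paper band has its top face at about (335..402, 172..246) in the top view. Its banded front faces the board's open end at about (305,180)-(323,270).

```bash
cat > meas.py <<'E'
from h import *
def board(c):
    f=cv2.GaussianBlur(c["frame"],(3,3),0); hsv=cv2.cvtColor(f,cv2.COLOR_RGB2HSV)
    return f,hsv
if __name__=="__main__":
    c=r.read_camera("top"); f,h=board(c)
    for p in [(365,212),(270,230),(310,220),(255,230),(338,222),(345,242),(212,240)]: print(p,h[p[1],p[0]])
    crop=lambda P:[(190+x/2.85,100+y/2.85) for x,y in P]
    C=np.array([onz(c,p,.15)[:2] for p in crop([(412,240),(556,206),(605,376),(457,415)])])
    print("carton top",C); print(np.linalg.norm(np.diff(C[[0,1,2,3,0]],axis=0),axis=1)); print(C.mean(0))
    B=np.array([onz(c,p,.018)[:2] for p in crop([(330,225),(383,482),(113,536)])]); print("board",B,np.linalg.norm(np.diff(B,axis=0),axis=1))
    d=B[1]-B[0]; print("edge dir",np.degrees(np.arctan2(*d[::-1])))
    for i in range(4):
        d=C[(i+1)%4]-C[i]; print(i,np.degrees(np.arctan2(d[1],d[0])))
    d=B[2]-B[1];print("side",np.degrees(np.arctan2(d[1],d[0])))
    for n,p,z in [("mug",(207,160),.075),("tumbler",(309,132),.1),("bowl",(155,279),.06)]: print(n,onz(c,p,z))
    R=[onz(c,p,.068)[:2] for p in crop([(37,266),(62,262),(109,535),(86,540)])]; print("rail",R)
    b=[onz(c,p,.058)[:2] for p in crop([(110,283),(149,498),(136,501),(97,285)])]; print("bar",b)
    # purple nearest corners
    for p in crop([(484,126),(586,199),(630,148),(612,467),(566,478)]): print("purple",onz(c,p,0.15)[:2],onz(c,p,0)[:2])
E
python3 meas.py
```

```text
(365, 212) [ 16 166 217]
(270, 230) [ 14 200 212]
(310, 220) [ 13 197 205]
(255, 230) [ 13 199 206]
(338, 222) [ 15  67 186]
(345, 242) [ 20  48 202]
(212, 240) [ 13 196 202]
carton top [[ 0.5909 -0.0412]
 [ 0.6139 -0.1388]
 [ 0.4989 -0.1668]
 [ 0.4737 -0.068 ]]
[0.1003 0.1184 0.1019 0.1202]
[ 0.5444 -0.1037]
board [[ 0.631   0.0049]
 [ 0.4373 -0.0313]
 [ 0.3989  0.167 ]] [0.197 0.202]
edge dir -169.41490269305348
0 -76.73459443615874
1 -166.36041772642335
2 104.26455808550817
3 12.860709519809442
side 100.95997079709817
mug [0.6591 0.2115 0.075 ]
tumbler [0.7103 0.0021 0.1   ]
bowl [0.4165 0.3147 0.06  ]
rail [array([0.5905, 0.2194]), array([0.5934, 0.2014]), array([0.3987, 0.1659]), array([0.3953, 0.1819])]
bar [array([0.5797, 0.1675]), array([0.4248, 0.1385]), array([0.4227, 0.1477]), array([0.5783, 0.1769])]
purple [ 0.6697 -0.0921] [ 0.7136 -0.1176]
purple [ 0.6187 -0.1594] [ 0.6549 -0.1949]
purple [ 0.6542 -0.1911] [ 0.6957 -0.2315]
purple [ 0.439  -0.1688] [ 0.4482 -0.2058]
purple [ 0.4321 -0.1382] [ 0.4402 -0.1706]
```

Emit:
step_arm(
  commands=[
    [[2.5,-1.7,0],[0,0,0],5.5],
    [[2.5,-1.7,0],[0,0,0],5.5],
    [[2.5,-1.7,0],[0,0,0],5.5],
    [[2.5,-1.7,0],[0,0,0],5.5],
    [[2.5,-1.7,0],[0,0,0],5.5],
    [[2.5,-1.7,0],[0,0,0],5.5],
    [[2.5,-1.7,0],[0,0,0],5.5],
    [[2.5,-1.7,0],[0,0,0],5.5],
    [[2.5,-1.7,0],[0,0,0],5.5],
    [[2.5,-1.7,0],[0,0,0],5.5],
  ],
)

```text
time: 0.98
eef_pos: [0.36, -0.4326, 0.231]
eef_rot: [[0.973, 0.23, -0.0], [0.23, -0.973, 0.0], [-0.0, -0.0, -1.0]]
contact_force: [0.4, -0.3, -0.5]
width: 0.645
```

Emit:
step_arm(
  commands=[
    [[2.5,-1.7,0],[0,0,0],5.5],
    [[2.5,-1.7,0],[0,0,0],5.5],
    [[2.5,-1.7,0],[0,0,0],5.5],
    [[2.5,-1.7,0],[0,0,0],5.5],
    [[2.5,-1.7,0],[0,0,0],5.5],
    [[2.5,-1.7,0],[0,0,0],5.5],
    [[2.5,-1.7,0],[0,0,0],5.5],
    [[2.5,-1.7,0],[0,0,0],5.5],
    [[2.5,-1.7,0],[0,0,0],5.5],
    [[0,0,0],[0,0,-0.1],5.5],
  ],
)

```text
time: 1.82
eef_pos: [0.5456, -0.2296, 0.231]
eef_rot: [[0.944, 0.331, 0.001], [0.331, -0.944, 0.002], [0.002, -0.001, -1.0]]
contact_force: [-0.5, 0.3, -0.4]
width: 0.644
```

Emit:
step_arm(
  commands=[
    [[0,0,0],[0,0,-0.12],5.5],
    [[0,0,0],[0,0,-0.12],5.5],
    [[0,0,0],[0,0,-0.12],5.5],
    [[0,0,0],[0,0,-0.12],5.5],
    [[0,0,0],[0,0,-0.12],5.5],
    [[0,0,0],[0,0,-0.12],5.5],
    [[0,0,0],[0,0,-0.12],5.5],
    [[0,0,0],[0,0,-0.12],5.5],
    [[0,0,0],[0,0,-0.12],5.5],
    [[0,0,0],[0,0,-0.12],5.5],
  ],
)

```text
time: 2.65
eef_pos: [0.5429, -0.2333, 0.2308]
eef_rot: [[0.033, 0.999, -0.001], [0.999, -0.033, 0.0], [0.0, -0.001, -1.0]]
contact_force: [0.6, -0.2, -0.2]
width: 0.643
```

Emit:
step_arm(
  commands=[
    [[0,0,0],[0,0,-0.11],5.5],
    [[0,0,0],[0,0,-0.108],5.5],
    [[0,0,0],[0,0.117,0],5.5],
    [[0,0,0],[0,0.117,0],5.5],
    [[0,0,0],[0,0.117,0],5.5],
    [[0,0,0],[0,0.117,0],5.5],
    [[0,0,0],[0,0.117,0],5.5],
    [[0,0,0],[0,0.117,0],5.5],
    [[0,0,0],[0,0,0],5.5],
  ],
)

```text
time: 3.4
eef_pos: [0.5421, -0.2353, 0.2273]
eef_rot: [[-0.13, 0.985, -0.117], [0.748, 0.175, 0.64], [0.651, -0.004, -0.759]]
contact_force: [-1.0, -0.0, -1.0]
width: 0.643
```

```bash
cat >> h.py <<'E'
A=np.radians(100.6); bx=np.array([np.cos(A),np.sin(A),0]); by=np.array([-np.sin(A),np.cos(A),0]); bz=np.array([0,0,1.])
E0=np.array([.534,-.0132,0])
def st():
    s=r.get_state(); p=s["eef_pos"]-E0
    print("t",s["time"],"board-rel to edge mm",1e3*np.array([p@bx,p@by,p[2]])); print("F",[round(float(s["contact_force"]@v),2) for v in(bx,by,bz)]); print(s["eef_rot"],s["joint_positions"])
    return s
def to(fwd,lat,z):
    "tool-axis shift in cm to reach edge-rel position (mm)"
    s=r.get_state(); t=E0+bx*fwd/1e3+by*lat/1e3+bz*z/1e3
    print("tool shift cm",100*s["eef_rot"].T@(t-s["eef_pos"]))
def dirs():
    R=r.get_state()["eef_rot"]; print("per cm fwd",R.T@bx,"lat",R.T@by,"up",R.T@bz)
E
python3 - <<'E'
from h import *
st();to(-185,6,200);to(-185,6,15);dirs()
R=r.get_state()["eef_rot"];Rt=np.array([bx*np.cos(.7)+bz*np.sin(.7),-by,bx*np.sin(.7)-bz*np.cos(.7)]).T
from scipy.spatial.transform import Rotation as Ro
print(Ro.from_matrix(R.T@Rt).as_rotvec())
c=r.read_camera("scene");cv2.imwrite("pics/s1.png",c["frame"][:,:,::-1])
E
```

```text
t 3.4 board-rel to edge mm [-219.7755   32.8928  227.35  ]
F [0.17, 1.0, -1.04]
[[-0.1299  0.9846 -0.1171]
 [ 0.7481  0.1748  0.6401]
 [ 0.6507 -0.0044 -0.7593]] [-0.7506  0.3807  1.5767  0.4072  1.7695 -0.9651]
tool shift cm [0.8873 2.6689 4.3469]
tool shift cm [-11.1515   2.7512  18.3936]
per cm fwd [ 0.7592 -0.0093  0.6508] lat [-0.01   -0.9999 -0.0027] up [ 0.6507 -0.0044 -0.7593]
[ 0.0026 -0.0086 -0.01  ]
```

View pics/s1.png

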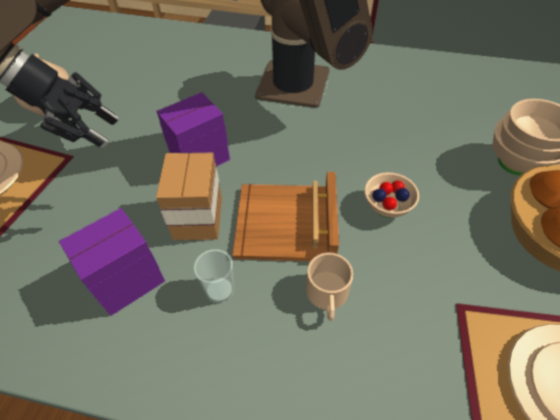

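The scene view shows the gripper (70,110) clear above and behind the carton (190,195), between the purple boxes (195,135) and (112,262). Descending behind the carton.

Emit:
step_arm(
  commands=[
    [[0.3,0.9,1.45],[0,0,0],5.5],
    [[0.3,0.9,1.45],[0,0,0],5.5],
    [[0.3,0.87,1.45],[0,0,0],5.5],
    [[-2.0,0,2.35],[0,0,0],5.5],
    [[-2.0,0,2.35],[0,0,0],5.5],
    [[-2.0,0,2.35],[0,0,0],5.5],
    [[-2.0,0,2.35],[0,0,0],5.5],
    [[-2.0,0,2.35],[0,-0.009,-0.01],5.5],
    [[-1.5,0,1.7],[0,0,0],5.5],
    [[0,0,0],[0,0,0],5.5],
  ],
)

```text
time: 4.28
eef_pos: [0.5608, -0.1906, 0.0217]
eef_rot: [[-0.144, 0.982, -0.122], [0.752, 0.188, 0.632], [0.644, -0.001, -0.765]]
contact_force: [-1.4, 0.2, 0.4]
width: 0.643
```

```bash
python3 - <<'E'
from h import *
st();to(-185,6,15);dirs()
for n in("scene","top"):
    c=r.read_camera(n);cv2.imwrite(f"pics/{n}2.png",c["frame"][:,:,::-1])
E
```

```text
t 4.2833 board-rel to edge mm [-179.2719    6.2932   21.659 ]
F [0.46, 1.34, 0.42]
[[-0.1438  0.9821 -0.1218]
 [ 0.7517  0.1885  0.632 ]
 [ 0.6437 -0.0007 -0.7653]] [-0.6798  0.6202  1.6596  0.4315  1.4457 -1.0541]
tool shift cm [-0.8671  0.0271  0.1408]
per cm fwd [0.7653 0.0046 0.6437] lat [ 0.0031 -1.      0.0035] up [ 0.6437 -0.0007 -0.7653]
```

View pics/top2.png

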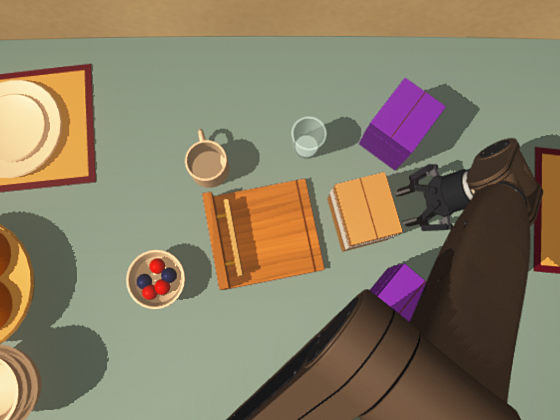

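View pics/scene2.png

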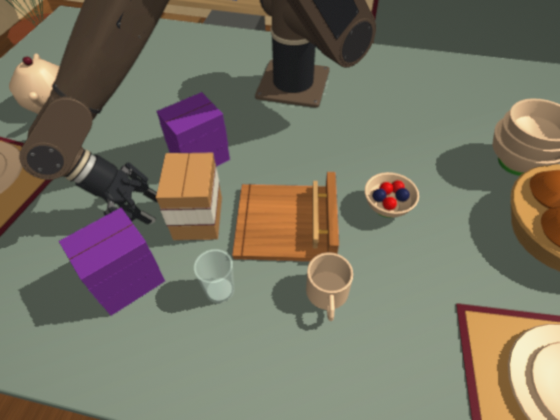

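The top view shows both fingers (405,180) and (410,222) just behind the carton's back at (395,205), clear of the purple boxes. Approaching to contact.

Emit:
step_arm(
  commands=[
    [[0.35,0,0.52],[0,0,0],5.5],
    [[0.35,0,0.52],[0,0,0],5.5],
    [[0.35,0,0.52],[0,0,0],5.5],
    [[0.35,0,0.5],[0,0,0],5.5],
    [[0,0,0],[0,0,0],5.5],
    [[0.153,0,0.129],[0,0,0],5.5],
    [[0.153,0,0.129],[0,0,0],5.5],
    [[0.153,0,0.129],[0,0,0],5.5],
    [[0.153,0,0.129],[0,0,0],5.5],
    [[0,0,0],[0,0,0],5.5],
  ],
)

```text
time: 5.22
eef_pos: [0.5576, -0.1637, 0.02]
eef_rot: [[-0.147, 0.983, -0.114], [0.755, 0.186, 0.629], [0.639, 0.006, -0.769]]
contact_force: [0.3, -1.5, 0.3]
width: 0.644
```

```bash
python3 - <<'E'
from h import *
st()
E
```

```text
t 5.2167 board-rel to edge mm [-152.3157    4.493    19.9839]
F [-1.51, -0.02, 0.34]
[[-0.1467  0.9826 -0.1139]
 [ 0.755   0.1856  0.6288]
 [ 0.639   0.0063 -0.7691]] [-0.6522  0.5908  1.7084  0.4515  1.4104 -1.0461]
```

Emit:
step_arm(
  commands=[
    [[0.12,0,0.167],[0,0,0],5.5],
    [[0.12,0,0.167],[0,0,0],5.5],
    [[0.12,0,0.167],[0,0,0],5.5],
    [[0.12,0,0.167],[0,0,0],5.5],
    [[0.12,0,0.167],[0,0,0],5.5],
    [[0.12,0,0.167],[0,0,0],5.5],
    [[0.12,0,0.167],[0,0,0],5.5],
    [[0.12,0,0.167],[0,0,0],5.5],
    [[0.12,0,0.167],[0,0,0],5.5],
    [[0.12,0,0.167],[0,0,0],5.5],
  ],
)

```text
time: 6.05
eef_pos: [0.5543, -0.1445, 0.015]
eef_rot: [[-0.147, 0.983, -0.113], [0.756, 0.185, 0.628], [0.638, 0.007, -0.77]]
contact_force: [0.5, -3.4, 2.1]
width: 0.646
```

```bash
python3 - <<'E'
from h import *
st()
for n in("scene","top"):
    c=r.read_camera(n);cv2.imwrite(f"pics/{n}3.png",cv2.resize(c["frame"][:,:,::-1][100:310,150:450] if n=="top" else c["frame"][:,:,::-1][100:300,80:365],None,fx=2.6,fy=2.6,interpolation=cv2.INTER_CUBIC))
E
```

```text
t 6.05 board-rel to edge mm [-132.7505    4.179    14.9652]
F [-3.4, 0.14, 2.09]
[[-0.1469  0.9827 -0.1129]
 [ 0.7555  0.1851  0.6284]
 [ 0.6384  0.007  -0.7696]] [-0.6316  0.5783  1.7403  0.4648  1.3852 -1.0411]
```

View pics/top3.png

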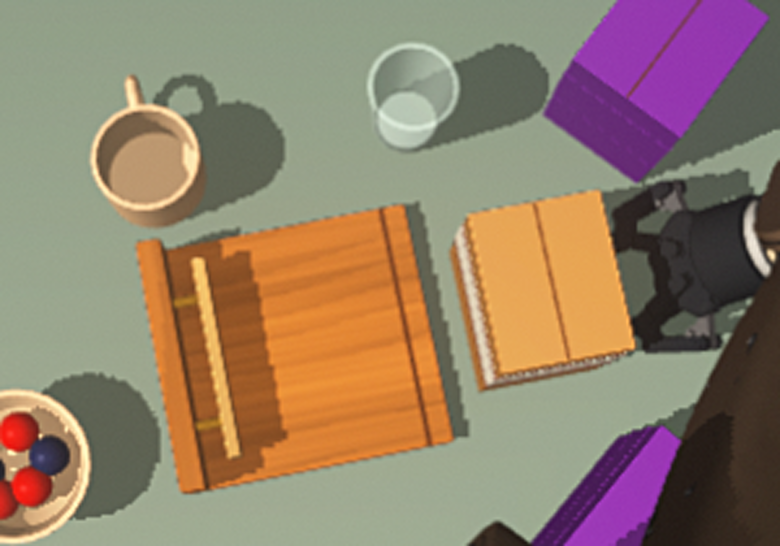

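View pics/scene3.png

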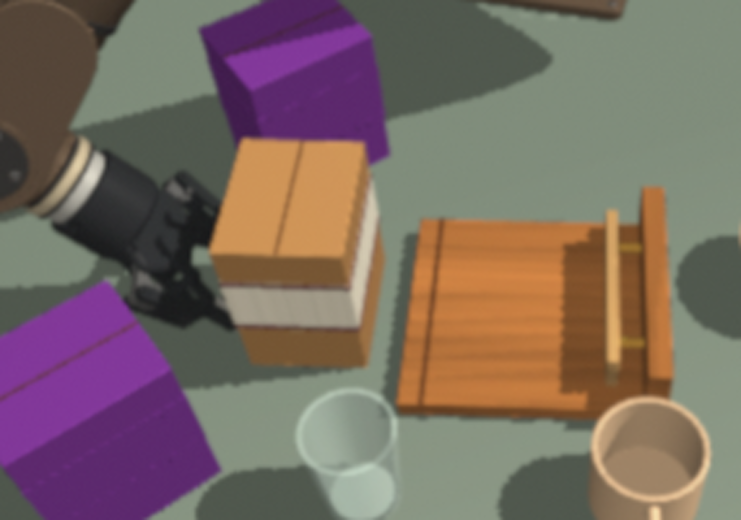

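The carton slides upright (top crop 468..634, 190..376) and has turned square to the board. Measuring the gap.

```bash
cat >> h.py <<'E'
def car(c,P,z=.15,scale=2.6,off=(150,100)):
    C=np.array([onz(c,(off[0]+x/scale,off[1]+y/scale),z) for x,y in P])-E0
    Q=1e3*np.c_[C@bx,C@by]; print("fwd/lat",Q.tolist(),"centre",Q.mean(0))
    for i in range(len(Q)):
        d=Q[(i+1)%len(Q)]-Q[i]; print(round(float(np.hypot(*d)),1),round(float(np.degrees(np.arctan2(d[1],d[0]))),1))
E
python3 - <<'E'
from h import *
c=r.read_camera("top")
car(c,[(468,213),(598,190),(634,350),(500,376)])
print("front bottom edge");car(c,[(452,246),(483,391)],0.0)
print("board edge");car(c,[(404,205),(453,439)],0.018)
E
```

```text
fwd/lat [[-30.3985365708807, -56.791065564406644], [-128.2047859410429, -55.77190034469322], [-127.62949443990043, 64.69562491756281], [-28.36590707432862, 64.61267986580287]] centre [-78.6497   4.1863]
97.8 179.4
120.5 89.7
99.3 -0.0
121.4 -91.0
front bottom edge
fwd/lat [[-33.62444782848488, -60.741576733692675], [-33.95310757436552, 63.19853833022504]] centre [-33.7888   1.2285]
123.9 90.2
123.9 -89.8
board edge
fwd/lat [[0.7882589093437226, -99.02024926406168], [0.2291361537649868, 97.70104852947141]] centre [ 0.5087 -0.6596]
196.7 90.2
196.7 -89.8
```

Emit:
step_arm(
  commands=[
    [[0.192,0,0.16],[0,0,0],5.5],
    [[0.192,0,0.16],[0,0,0],5.5],
    [[0.192,0,0.16],[0,0,0],5.5],
    [[0.192,0,0.16],[0,0,0],5.5],
    [[0.192,0,0.16],[0,0,0],5.5],
    [[0.192,0,0.16],[0,0,0],5.5],
    [[0.192,0,0.16],[0,0,0],5.5],
    [[0.192,0,0.16],[0,0,0],5.5],
  ],
)

```text
time: 6.87
eef_pos: [0.5502, -0.1245, 0.0148]
eef_rot: [[-0.147, 0.983, -0.114], [0.755, 0.186, 0.629], [0.639, 0.006, -0.769]]
contact_force: [0.5, -2.9, 1.9]
width: 0.645
```

```bash
python3 - <<'E'
from h import *
st()
E
```

```text
t 6.8667 board-rel to edge mm [-112.4038    4.5074   14.7828]
F [-2.9, 0.04, 1.9]
[[-0.1468  0.9826 -0.1138]
 [ 0.7552  0.1856  0.6287]
 [ 0.6388  0.0064 -0.7693]] [-0.6099  0.5584  1.7727  0.4775  1.3678 -1.0324]
```

Now 1 mm rows, checking the force.

Emit:
step_arm(
  commands=[
    [[0.077,0,0.063],[0,0,0],5.5],
    [[0.077,0,0.063],[0,0,0],5.5],
    [[0.077,0,0.063],[0,0,0],5.5],
    [[0.077,0,0.063],[0,0,0],5.5],
  ],
)

```text
time: 7.2
eef_pos: [0.5496, -0.1208, 0.0148]
eef_rot: [[-0.147, 0.983, -0.114], [0.755, 0.186, 0.629], [0.639, 0.006, -0.769]]
contact_force: [0.4, -2.5, 1.1]
width: 0.643
```

Emit:
step_arm(
  commands=[
    [[0.077,0,0.063],[0,0,0],5.5],
    [[0.077,0,0.063],[0,0,0],5.5],
  ],
)

```text
time: 7.37
eef_pos: [0.5492, -0.1189, 0.0148]
eef_rot: [[-0.147, 0.983, -0.114], [0.755, 0.186, 0.629], [0.639, 0.006, -0.769]]
contact_force: [0.5, -3.4, 1.0]
width: 0.647
```

Emit:
step_arm(
  commands=[
    [[0.077,0,0.063],[0,0,0],5.5],
    [[0.04,0,0.032],[0,0,0],5.5],
  ],
)

```text
time: 7.53
eef_pos: [0.5489, -0.1173, 0.0148]
eef_rot: [[-0.147, 0.983, -0.114], [0.755, 0.186, 0.629], [0.639, 0.006, -0.769]]
contact_force: [-0.6, -3.0, 2.3]
width: 0.644
```

Emit:
step_arm(
  commands=[
    [[0.04,0,0.032],[0,0,0],5.5],
    [[0.04,0,0.032],[0,0,0],5.5],
  ],
)

```text
time: 7.7
eef_pos: [0.5487, -0.1164, 0.0148]
eef_rot: [[-0.147, 0.983, -0.114], [0.755, 0.186, 0.629], [0.639, 0.006, -0.769]]
contact_force: [0.6, -1.7, 0.7]
width: 0.646
```

Emit:
step_arm(
  commands=[
    [[0.04,0,0.032],[0,0,0],5.5],
    [[0.04,0,0.032],[0,0,0],5.5],
  ],
)

```text
time: 7.87
eef_pos: [0.5485, -0.1154, 0.0148]
eef_rot: [[-0.147, 0.983, -0.114], [0.755, 0.186, 0.629], [0.639, 0.006, -0.769]]
contact_force: [0.9, -3.3, 0.2]
width: 0.641
```

Emit:
step_arm(
  commands=[
    [[0.04,0,0.032],[0,0,0],5.5],
    [[0.04,0,0.032],[0,0,0],5.5],
  ],
)

```text
time: 8.03
eef_pos: [0.5486, -0.1149, 0.0148]
eef_rot: [[-0.147, 0.983, -0.113], [0.756, 0.186, 0.628], [0.638, 0.007, -0.77]]
contact_force: [2.0, -4.1, 1.1]
width: 0.641
```

Emit:
step_arm(
  commands=[
    [[0.04,0,0.032],[0,0,0],5.5],
    [[0.04,0,0.032],[0,0,0],5.5],
  ],
)

```text
time: 8.2
eef_pos: [0.5488, -0.1146, 0.0149]
eef_rot: [[-0.148, 0.983, -0.112], [0.757, 0.186, 0.626], [0.636, 0.008, -0.772]]
contact_force: [1.5, -7.1, 0.2]
width: 0.641
```

Emit:
step_arm(
  commands=[
    [[0.04,0,0.032],[0,0,0],5.5],
    [[0.04,0,0.032],[0,0,0],5.5],
  ],
)

```text
time: 8.37
eef_pos: [0.5489, -0.1145, 0.0149]
eef_rot: [[-0.149, 0.983, -0.111], [0.759, 0.186, 0.624], [0.634, 0.008, -0.773]]
contact_force: [1.9, -9.5, -0.3]
width: 0.643
```

Force rises while the position holds, so the foot is at the edge. I'll check that it is square.

```bash
python3 - <<'E'
from h import *
st()
c=r.read_camera("top");cv2.imwrite("pics/top4.png",cv2.resize(c["frame"][:,:,::-1][100:310,150:450],None,fx=2.6,fy=2.6,interpolation=cv2.INTER_CUBIC))
E
```

```text
t 8.3667 board-rel to edge mm [-102.3637    3.9826   14.912 ]
F [-9.69, -0.1, -0.33]
[[-0.1488  0.9826 -0.1115]
 [ 0.7587  0.1857  0.6244]
 [ 0.6342  0.0083 -0.7731]] [-0.5973  0.5459  1.7896  0.483   1.3537 -1.0271]
```

View pics/top4.png

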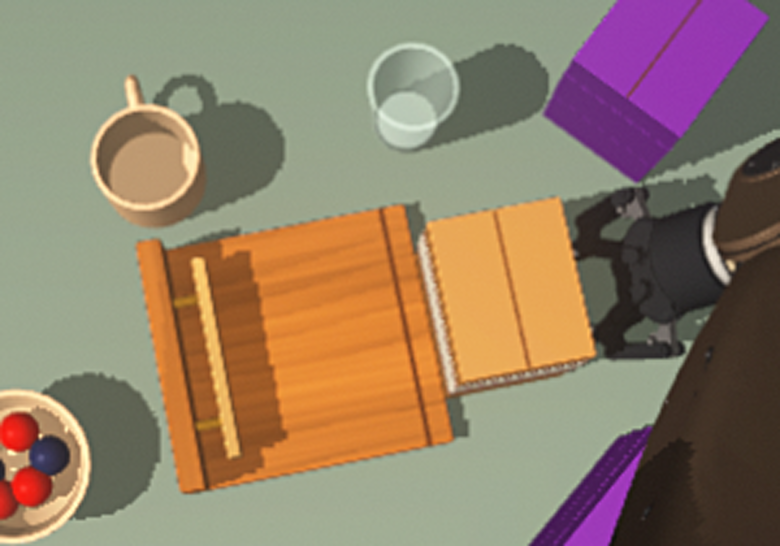

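The top view shows the carton's banded front (425,235)-(455,390) flush and parallel with the board's open end. Backing off and rising to the tip height.

Emit:
step_arm(
  commands=[
    [[-0.77,0,-0.63],[0,0,0],5.5],
    [[-0.77,0,-0.63],[0,0,0],5.5],
    [[-0.77,0,-0.63],[0,0,0],5.5],
    [[1.5,0,-1.82],[0,0,0],5.5],
    [[1.5,0,-1.82],[0,0,0],5.5],
    [[1.5,0,-1.82],[0,0,0],5.5],
    [[1.5,0,-1.82],[0,0,0],5.5],
    [[0,0,0],[0,0,0],5.5],
  ],
)

```text
time: 9.08
eef_pos: [0.5554, -0.1439, 0.1139]
eef_rot: [[-0.151, 0.983, -0.108], [0.757, 0.185, 0.627], [0.636, 0.012, -0.772]]
contact_force: [1.8, -0.7, 0.3]
width: 0.641
```

```bash
python3 - <<'E'
from h import *
st();to(-115,3,109);dirs()
c=r.read_camera("top");cv2.imwrite("pics/top5.png",cv2.resize(c["frame"][:,:,::-1][100:310,150:450],None,fx=2.6,fy=2.6,interpolation=cv2.INTER_CUBIC))
E
```

```text
t 9.0833 board-rel to edge mm [-132.4403    3.0075  113.9318]
F [-0.97, -1.63, 0.3]
[[-0.1508  0.9826 -0.1085]
 [ 0.757   0.1854  0.6265]
 [ 0.6357  0.0124 -0.7718]] [-0.6304  0.4285  1.735   0.4587  1.5186 -0.9745]
tool shift cm [ 1.0326 -0.0028  1.4895]
per cm fwd [0.7719 0.0014 0.6358] lat [ 0.009  -0.9999 -0.0086] up [ 0.6357  0.0124 -0.7718]
```

View pics/top5.png

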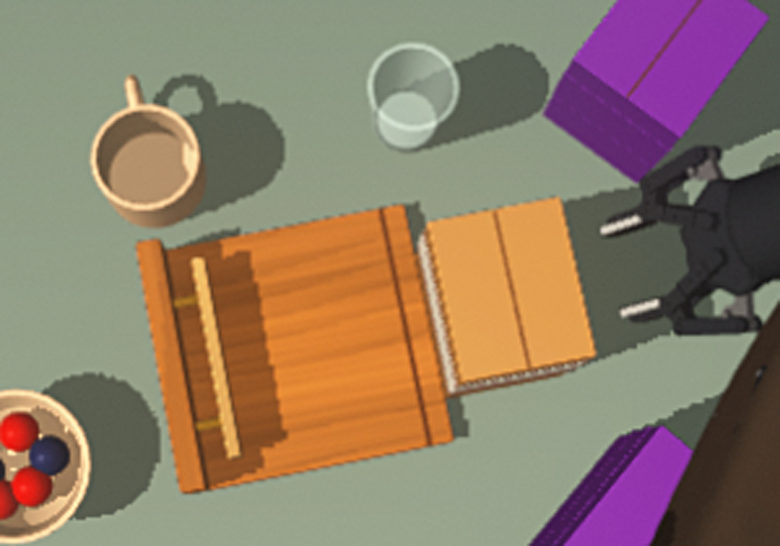

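The carton stayed flush with the open fingers centred on its back at (614,271). Approaching the tip point.

Emit:
step_arm(
  commands=[
    [[0.52,0,0.75],[0,0,0],5.5],
    [[0.51,0,0.74],[0,0,0],5.5],
    [[0,0,0],[0,0,0],5.5],
    [[0.231,0,0.19],[0,0,0],5.5],
    [[0.231,0,0.19],[0,0,0],5.5],
    [[0,0,0],[0,0,0],5.5],
  ],
)

```text
time: 9.63
eef_pos: [0.5483, -0.1183, 0.1036]
eef_rot: [[-0.147, 0.982, -0.115], [0.754, 0.186, 0.629], [0.64, 0.005, -0.769]]
contact_force: [0.3, -0.2, -0.6]
width: 0.648
```

Emit:
step_arm(
  commands=[
    [[0.077,0,0.064],[0,0,0],5.5],
    [[0.077,0,0.064],[0,0,0],5.5],
    [[0.077,0,0.064],[0,0,0],5.5],
  ],
)

```text
time: 9.88
eef_pos: [0.5482, -0.1163, 0.1043]
eef_rot: [[-0.147, 0.983, -0.113], [0.755, 0.185, 0.628], [0.639, 0.007, -0.769]]
contact_force: [0.3, -0.2, 0.3]
width: 0.64
```

Emit:
step_arm(
  commands=[
    [[0.3,0,-0.36],[0,0,0],5.5],
    [[0.077,0,0.064],[0,0,0],5.5],
    [[0.077,0,0.064],[0,0,0],5.5],
    [[0,0,0],[0,0,0],5.5],
  ],
)

```text
time: 10.22
eef_pos: [0.5482, -0.1149, 0.1096]
eef_rot: [[-0.148, 0.983, -0.112], [0.756, 0.185, 0.627], [0.637, 0.008, -0.771]]
contact_force: [0.4, -2.0, 1.7]
width: 0.647
```

Emit:
step_arm(
  commands=[
    [[0.077,0,0.064],[0,0,0],5.5],
    [[0.077,0,0.064],[0,0,0],5.5],
  ],
)

```text
time: 10.38
eef_pos: [0.5481, -0.1141, 0.11]
eef_rot: [[-0.148, 0.983, -0.112], [0.757, 0.186, 0.626], [0.636, 0.008, -0.772]]
contact_force: [1.2, -7.6, 5.1]
width: 0.646
```

Emit:
step_arm(
  commands=[
    [[0.214,0,-0.003],[0,0,0],5.5],
    [[0.214,0,-0.003],[0,0,0],5.5],
    [[0.214,0,-0.003],[0,0,0],5.5],
  ],
)

```text
time: 10.63
eef_pos: [0.5472, -0.1094, 0.1144]
eef_rot: [[-0.148, 0.983, -0.112], [0.757, 0.185, 0.626], [0.636, 0.008, -0.772]]
contact_force: [-0.2, -6.8, 4.1]
width: 0.646
```

Emit:
step_arm(
  commands=[
    [[0.214,0,-0.003],[0,0,0],5.5],
    [[0.214,0,-0.003],[0,0,0],5.5],
    [[0.214,0,-0.003],[0,0,0],5.5],
  ],
)

```text
time: 10.88
eef_pos: [0.5463, -0.1044, 0.1187]
eef_rot: [[-0.148, 0.983, -0.112], [0.757, 0.185, 0.626], [0.636, 0.008, -0.771]]
contact_force: [0.8, -5.2, 5.5]
width: 0.643
```

```bash
python3 - <<'E'
from h import *
st()
c=r.read_camera("top");cv2.imwrite("pics/top6.png",cv2.resize(c["frame"][:,:,::-1][100:310,150:450],None,fx=2.6,fy=2.6,interpolation=cv2.INTER_CUBIC))
E
```

```text
t 10.8833 board-rel to edge mm [-91.9048   4.7321 118.6597]
F [-5.21, 0.21, 5.52]
[[-0.1481  0.9826 -0.1119]
 [ 0.7572  0.1854  0.6263]
 [ 0.6362  0.008  -0.7715]] [-0.5867  0.3753  1.7981  0.4791  1.4959 -0.9439]
```

View pics/top6.png

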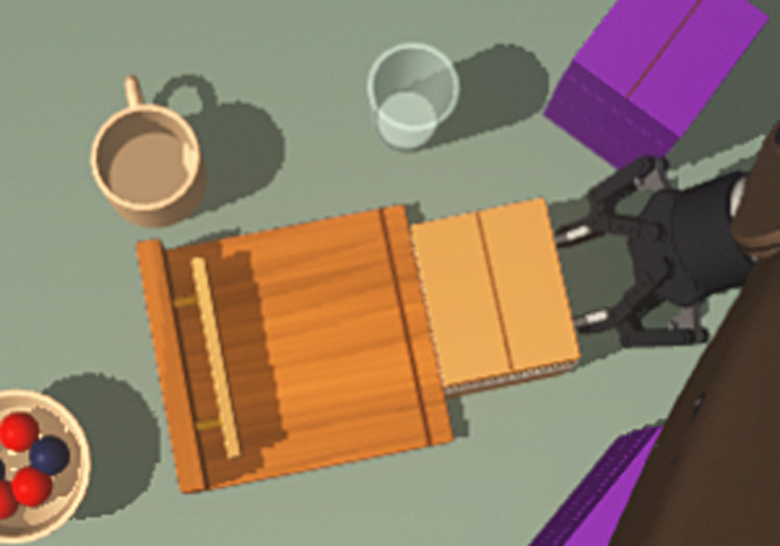

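The top view shows the carton tipping (its front band hidden, top 412..578), still square. Continuing along the arc.

Emit:
step_arm(
  commands=[
    [[0.45,0,-0.02],[0,0,0],5.5],
    [[0.45,0,-0.02],[0,0,0],5.5],
    [[0.45,0,0.02],[0,0,0],5.5],
  ],
)

```text
time: 11.18
eef_pos: [0.5439, -0.0931, 0.1268]
eef_rot: [[-0.147, 0.983, -0.112], [0.756, 0.185, 0.628], [0.638, 0.007, -0.77]]
contact_force: [0.8, -3.2, 3.2]
width: 0.641
```

Emit:
step_arm(
  commands=[
    [[0.45,0,0.03],[0,0,0],5.5],
    [[0.45,0,0.04],[0,0,0],5.5],
    [[0.45,0,0.05],[0,0,0],5.5],
  ],
)

```text
time: 11.43
eef_pos: [0.5413, -0.081, 0.1339]
eef_rot: [[-0.147, 0.983, -0.114], [0.755, 0.185, 0.629], [0.639, 0.007, -0.769]]
contact_force: [1.2, -1.5, 1.8]
width: 0.646
```

```bash
python3 - <<'E'
from h import *
st()
for n in("scene",):
    c=r.read_camera(n);cv2.imwrite(f"pics/{n}7.png",cv2.resize(c["frame"][:,:,::-1][100:310,150:450] if n=="top" else c["frame"][:,:,::-1][100:300,80:365],None,fx=2.6,fy=2.6,interpolation=cv2.INTER_CUBIC))
E
```

```text
t 11.4333 board-rel to edge mm [-68.0102   5.2559 133.8556]
F [-1.7, -0.94, 1.76]
[[-0.1467  0.9826 -0.1135]
 [ 0.755   0.1854  0.629 ]
 [ 0.6392  0.0066 -0.7691]] [-0.5597  0.3298  1.8272  0.4936  1.5037 -0.9155]
```

View pics/scene7.png

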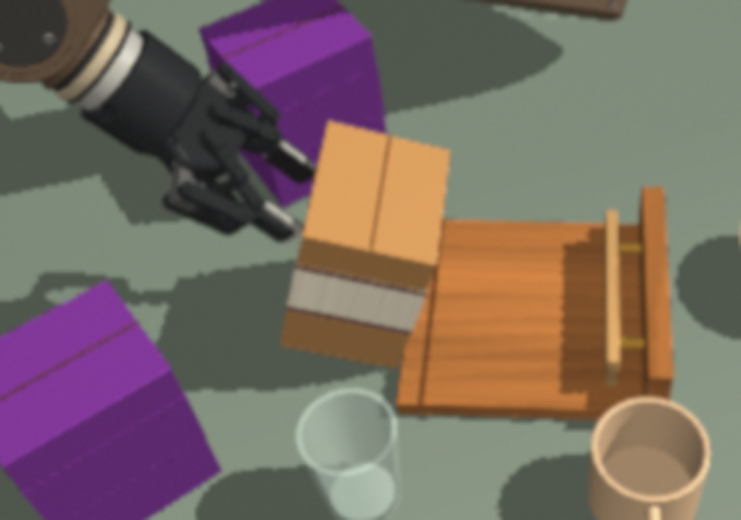

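The carton leans over the edge cleanly (crop 282..450, 120..365). Continuing.

Emit:
step_arm(
  commands=[
    [[0.41,0,0.1],[0,0,0],5.5],
    [[0.41,0,0.11],[0,0,0],5.5],
    [[0.41,0,0.12],[0,0,0],5.5],
    [[0.41,0,0.13],[0,0,0],5.5],
    [[0.4,0,0.15],[0,0,0],5.5],
  ],
)

```text
time: 11.9
eef_pos: [0.5373, -0.0617, 0.1417]
eef_rot: [[-0.146, 0.983, -0.115], [0.755, 0.186, 0.629], [0.639, 0.006, -0.769]]
contact_force: [0.5, -1.2, 0.2]
width: 0.646
```

Emit:
step_arm(
  commands=[
    [[0.39,0,0.17],[0,0,0],5.5],
    [[0.39,0,0.18],[0,0,0],5.5],
    [[0.39,0,0.18],[0,0,0],5.5],
    [[0.38,0,0.2],[0,0,0],5.5],
    [[0.37,0,0.22],[0,0,0],5.5],
  ],
)

```text
time: 12.32
eef_pos: [0.5336, -0.0414, 0.147]
eef_rot: [[-0.147, 0.983, -0.114], [0.755, 0.186, 0.629], [0.639, 0.006, -0.769]]
contact_force: [0.1, -0.4, -0.1]
width: 0.645
```

Emit:
step_arm(
  commands=[
    [[0.36,0,0.24],[0,0,0],5.5],
    [[0.36,0,0.24],[0,0,0],5.5],
    [[0.36,0,0.24],[0,0,0],5.5],
    [[0,0,0],[0,0,0],5.5],
  ],
)

```text
time: 12.65
eef_pos: [0.5311, -0.0284, 0.1484]
eef_rot: [[-0.147, 0.982, -0.114], [0.755, 0.186, 0.629], [0.639, 0.006, -0.769]]
contact_force: [0.3, -0.7, -0.5]
width: 0.644
```

```bash
python3 - <<'E'
from h import *
st()
for n in("scene",):
    c=r.read_camera(n);cv2.imwrite(f"pics/{n}8.png",cv2.resize(c["frame"][:,:,::-1][100:310,150:450] if n=="top" else c["frame"][:,:,::-1][100:300,80:365],None,fx=2.6,fy=2.6,interpolation=cv2.INTER_CUBIC))
E
```

```text
t 12.65 board-rel to edge mm [-14.398    5.6447 148.3985]
F [-0.73, -0.17, -0.54]
[[-0.1472  0.9825 -0.1144]
 [ 0.7548  0.1863  0.629 ]
 [ 0.6393  0.0062 -0.769 ]] [-0.4916  0.2549  1.8914  0.5262  1.4859 -0.8608]
```

View pics/scene8.png

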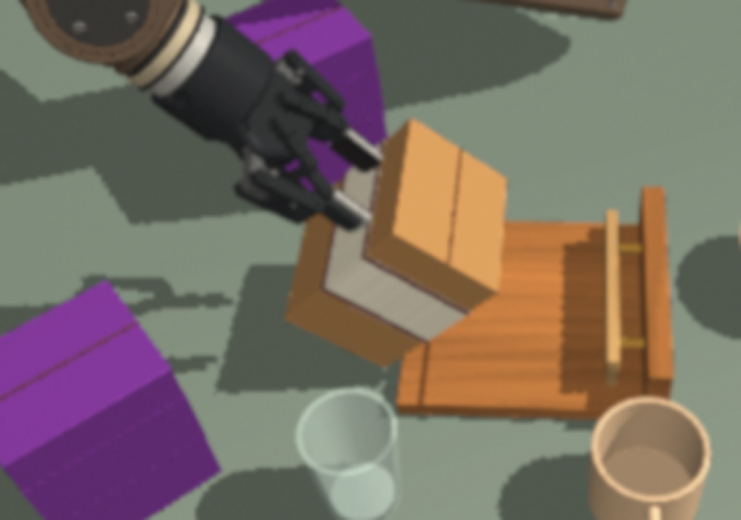

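The carton is near its balance point in the scene crop (285..507, 120..368). A little further.

Emit:
step_arm(
  commands=[
    [[0.36,0,0.28],[0,0,0],5.5],
    [[0.36,0,0.29],[0,0,0],5.5],
    [[0.35,0,0.3],[0,0,0],5.5],
    [[0,0,0],[0,0,0],5.5],
  ],
)

```text
time: 13.03
eef_pos: [0.5285, -0.0149, 0.1484]
eef_rot: [[-0.147, 0.982, -0.115], [0.755, 0.186, 0.629], [0.639, 0.006, -0.769]]
contact_force: [-0.0, 0.5, -0.6]
width: 0.645
```

Emit:
step_arm(
  commands=[
    [[0,0,0],[0,0,0],5.5],
    [[0,0,0],[0,0,0],5.5],
    [[0,0,0],[0,0,0],5.5],
    [[0,0,0],[0,0,0],5.5],
  ],
)

```text
time: 13.37
eef_pos: [0.529, -0.0159, 0.1485]
eef_rot: [[-0.147, 0.983, -0.113], [0.755, 0.185, 0.629], [0.639, 0.007, -0.769]]
contact_force: [0.4, -0.3, 0.3]
width: 0.642
```

```bash
python3 - <<'E'
from h import *
st()
for n in("scene","top"):
    c=r.read_camera(n);cv2.imwrite(f"pics/{n}9.png",cv2.resize(c["frame"][:,:,::-1][100:310,150:450] if n=="top" else c["frame"][:,:,::-1][100:300,80:365],None,fx=2.6,fy=2.6,interpolation=cv2.INTER_CUBIC))
E
```

```text
t 13.3667 board-rel to edge mm [ -1.7441   5.4601 148.5425]
F [-0.41, -0.34, 0.27]
[[-0.1467  0.9827 -0.1135]
 [ 0.7553  0.1853  0.6286]
 [ 0.6387  0.0065 -0.7694]] [-0.4743  0.2423  1.9064  0.5349  1.4753 -0.8489]
```

View pics/scene9.png

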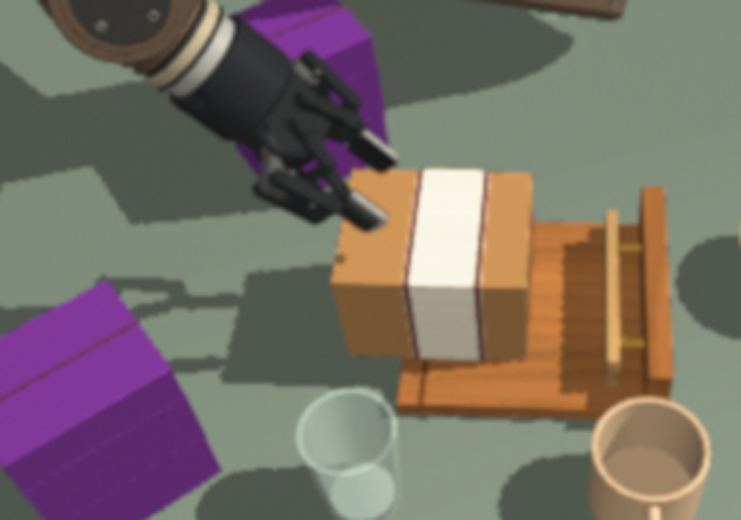

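View pics/top9.png

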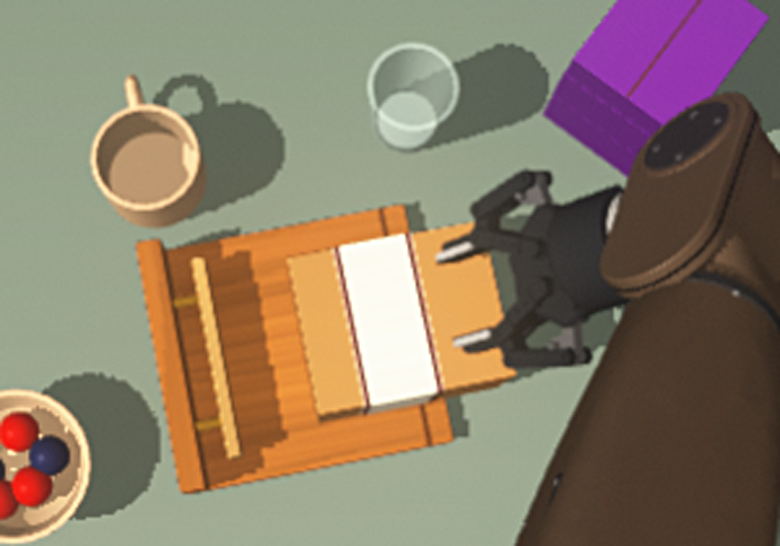

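The carton lies flat and square on the board with its back face up. In the top crop its top end runs (288,258)-(319,417) and its base end (497,226)-(515,378). Measuring, then moving behind its base end.

```bash
python3 - <<'E'
from h import *
c=r.read_camera("top")
car(c,[(288,258),(493,222),(522,376),(319,416)],.118)
print("bar");car(c,[(205,257),(242,456)],.058)
to(-80,1,148);dirs()
E
```

```text
fwd/lat [[104.72407295515188, -54.62451303693989], [-52.283671164988824, -52.65772215766968], [-49.105101403055244, 65.400340009409], [104.17627890401691, 65.9352299901975]] centre [26.8779  6.0133]
157.0 179.3
118.1 88.5
153.3 0.2
120.6 -89.7
bar
fwd/lat [[168.55572035951585, -79.00038319191407], [167.90300570173136, 81.0088430886643]] centre [168.2294   1.0042]
160.0 90.2
160.0 -89.8
tool shift cm [-6.0577  0.4384 -4.9626]
per cm fwd [0.7694 0.0015 0.6388] lat [ 0.0052 -1.     -0.004 ] up [ 0.6388  0.0064 -0.7693]
```

Emit:
step_arm(
  commands=[
    [[-1.5,0,-1.25],[0,0,0],5.5],
    [[-1.5,0,-1.25],[0,0,0],5.5],
    [[-1.5,0,-1.25],[0,0,0],5.5],
    [[-1.5,0,-1.25],[0,0,0],5.5],
    [[0,0,0],[0,0,0],5.5],
    [[-1.5,0,1.8],[0,0,0],5.5],
    [[-1.5,0,1.8],[0,0,0],5.5],
    [[-1.5,0,1.8],[0,0,0],5.5],
    [[-1.5,0,1.8],[0,0,0],5.5],
    [[-1.4,0,1.7],[0,0,0],5.5],
  ],
)

```text
time: 14.35
eef_pos: [0.5438, -0.0917, 0.0317]
eef_rot: [[-0.147, 0.983, -0.114], [0.755, 0.186, 0.629], [0.639, 0.006, -0.769]]
contact_force: [0.0, 0.4, 0.0]
width: 0.647
```

Emit:
step_arm(
  commands=[
    [[0,0,0],[0,0,0],5.5],
  ],
)

```text
time: 14.43
eef_pos: [0.541, -0.0903, 0.0287]
eef_rot: [[-0.142, 0.983, -0.12], [0.752, 0.186, 0.632], [0.643, -0.0, -0.766]]
contact_force: [-0.4, 0.2, -0.1]
width: 0.646
```

```bash
python3 - <<'E'
from h import *
st();to(-60,6,31);dirs()
R=r.get_state()["eef_rot"];Rt=np.array([bx*np.cos(.7)+bz*np.sin(.7),-by,bx*np.sin(.7)-bz*np.cos(.7)]).T
from scipy.spatial.transform import Rotation as Ro
print(Ro.from_matrix(R.T@Rt).as_rotvec())
c=r.read_camera("top");cv2.imwrite("pics/top10.png",cv2.resize(c["frame"][:,:,::-1][100:310,150:450],None,fx=2.6,fy=2.6,interpolation=cv2.INTER_CUBIC))
E
```

```text
t 14.4333 board-rel to edge mm [-77.0284   7.2985  28.6582]
F [0.29, 0.34, -0.12]
[[-0.1422  0.9825 -0.12  ]
 [ 0.7525  0.186   0.6318]
 [ 0.6431 -0.0005 -0.7658]] [-0.5723  0.5019  1.8284  0.4965  1.3634 -1.003 ]
tool shift cm [1.4544 0.1333 0.9156]
per cm fwd [0.7658 0.0021 0.6431] lat [ 0.0013 -1.      0.0017] up [ 0.6431 -0.0005 -0.7658]
[-0.0017  0.0014  0.0013]
```

View pics/top10.png

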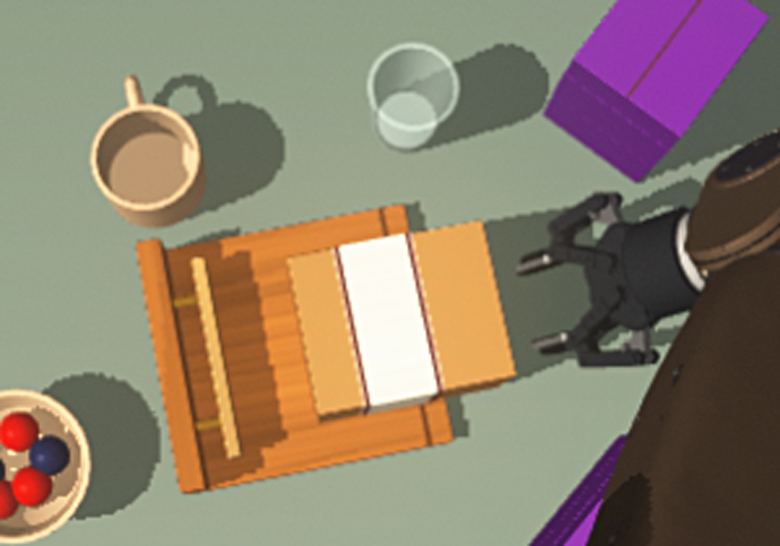

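The top view shows the fingers (535,265), (550,342) level behind the base end (484,222)-(514,376). Pushing.

Emit:
step_arm(
  commands=[
    [[0.345,0.03,0.21],[0,0,0],5.5],
    [[0.345,0,0.21],[0,0,0],5.5],
    [[0.345,0,0.21],[0,0,0],5.5],
    [[0.345,0,0.21],[0,0,0],5.5],
    [[0.345,0,0.21],[0,0,0],5.5],
    [[0.154,0,0.128],[0,0,0],5.5],
    [[0.154,0,0.128],[0,0,0],5.5],
    [[0.154,0,0.128],[0,0,0],5.5],
    [[0.154,0,0.128],[0,0,0],5.5],
    [[0.154,0,0.128],[0,0,0],5.5],
  ],
)

```text
time: 15.32
eef_pos: [0.5388, -0.0627, 0.0358]
eef_rot: [[-0.147, 0.983, -0.114], [0.755, 0.186, 0.629], [0.639, 0.006, -0.769]]
contact_force: [-0.3, -0.1, -0.4]
width: 0.645
```

Emit:
step_arm(
  commands=[
    [[0.154,0,0.128],[0,0,0],5.5],
    [[0.154,0,0.128],[0,0,0],5.5],
    [[0.154,0,0.128],[0,0,0],5.5],
    [[0.154,0,0.128],[0,0,0],5.5],
    [[0.154,0,0.128],[0,0,0],5.5],
    [[0.154,0,0.128],[0,0,0],5.5],
  ],
)

```text
time: 15.82
eef_pos: [0.5367, -0.0511, 0.0358]
eef_rot: [[-0.147, 0.983, -0.113], [0.756, 0.185, 0.628], [0.638, 0.007, -0.77]]
contact_force: [-0.1, -1.6, -0.1]
width: 0.641
```

```bash
python3 - <<'E'
from h import *
st();dirs()
E
```

```text
t 15.8167 board-rel to edge mm [-37.7386   4.3429  35.772 ]
F [-1.57, 0.39, -0.09]
[[-0.1467  0.9827 -0.1133]
 [ 0.7555  0.1853  0.6284]
 [ 0.6385  0.0066 -0.7696]] [-0.5208  0.4537  1.8809  0.5269  1.333  -0.9761]
per cm fwd [0.7696 0.0013 0.6385] lat [ 0.0052 -1.     -0.0042] up [ 0.6385  0.0066 -0.7696]
```

Emit:
step_arm(
  commands=[
    [[0.167,0,0.19],[0,0,0],5.5],
    [[0.167,0,0.19],[0,0,0],5.5],
    [[0.167,0,0.19],[0,0,0],5.5],
    [[0.167,0,0.19],[0,0,0],5.5],
    [[0.167,0,0.19],[0,0,0],5.5],
    [[0.167,0,0.19],[0,0,0],5.5],
    [[0.167,0,0.19],[0,0,0],5.5],
    [[0.167,0,0.19],[0,0,0],5.5],
  ],
)

```text
time: 16.48
eef_pos: [0.533, -0.0313, 0.0327]
eef_rot: [[-0.147, 0.983, -0.113], [0.755, 0.185, 0.629], [0.639, 0.007, -0.769]]
contact_force: [1.8, -3.7, 2.2]
width: 0.643
```

```bash
python3 - <<'E'
from h import *
st();dirs()
for n in("scene","top"):
    c=r.read_camera(n);cv2.imwrite(f"pics/{n}11.png",cv2.resize(c["frame"][:,:,::-1][100:310,150:450] if n=="top" else c["frame"][:,:,::-1][100:300,80:365],None,fx=2.6,fy=2.6,interpolation=cv2.INTER_CUBIC))
E
```

```text
t 16.4833 board-rel to edge mm [-17.5529   4.3471  32.7116]
F [-3.95, -1.06, 2.19]
[[-0.1469  0.9826 -0.1135]
 [ 0.7553  0.1855  0.6286]
 [ 0.6388  0.0066 -0.7694]] [-0.4945  0.4422  1.9059  0.543   1.3122 -0.9667]
per cm fwd [0.7694 0.0015 0.6388] lat [ 0.0054 -1.     -0.0041] up [ 0.6388  0.0066 -0.7694]
```

View pics/top11.png

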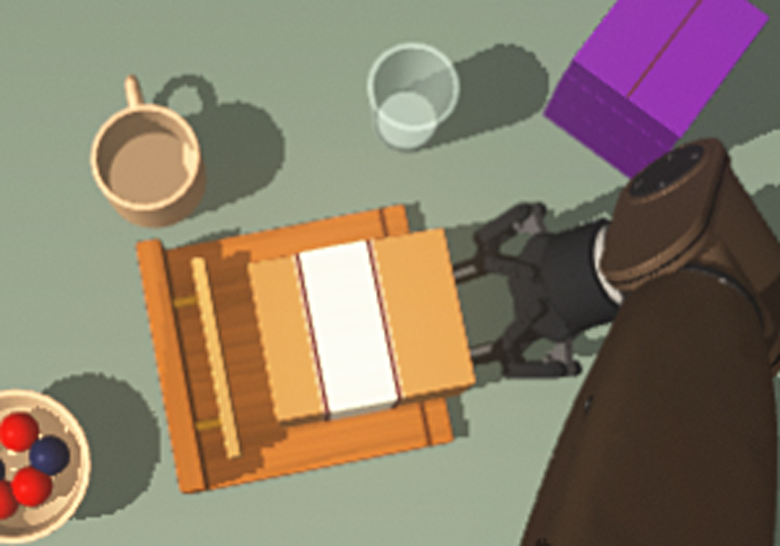

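View pics/scene11.png

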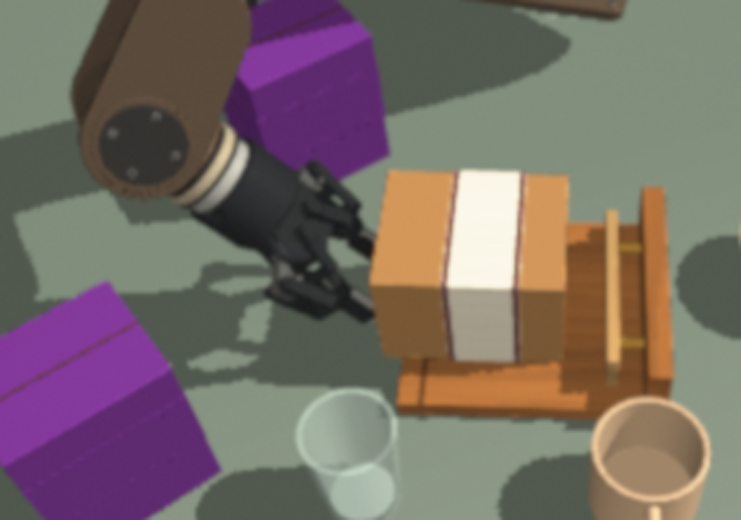

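It slides square: the top end (249,263)-(280,420) is parallel to the bar (205,258)-(240,455), with about 30 mm left.

Emit:
step_arm(
  commands=[
    [[0.192,0,0.16],[0,0,0],5.5],
    [[0.192,0,0.16],[0,0,0],5.5],
    [[0.192,0,0.16],[0,0,0],5.5],
    [[0.192,0,0.16],[0,0,0],5.5],
    [[0.192,0,0.16],[0,0,0],5.5],
    [[0.192,0,0.16],[0,0,0],5.5],
    [[0.192,0,0.16],[0,0,0],5.5],
    [[0.192,0,0.16],[0,0,0],5.5],
  ],
)

```text
time: 17.25
eef_pos: [0.529, -0.0114, 0.0325]
eef_rot: [[-0.147, 0.983, -0.114], [0.755, 0.186, 0.629], [0.639, 0.006, -0.769]]
contact_force: [-0.5, -2.3, -0.3]
width: 0.65
```

Emit:
step_arm(
  commands=[
    [[0.077,0,0.064],[0,0,0],5.5],
    [[0.077,0,0.064],[0,0,0],5.5],
    [[0.077,0,0.064],[0,0,0],5.5],
  ],
)

```text
time: 17.5
eef_pos: [0.5285, -0.0087, 0.0325]
eef_rot: [[-0.147, 0.983, -0.114], [0.755, 0.186, 0.629], [0.639, 0.006, -0.769]]
contact_force: [-0.1, -2.1, 1.3]
width: 0.644
```

Emit:
step_arm(
  commands=[
    [[0.077,0,0.064],[0,0,0],5.5],
    [[0.077,0,0.064],[0,0,0],5.5],
    [[0.077,0,0.064],[0,0,0],5.5],
  ],
)

```text
time: 17.75
eef_pos: [0.5279, -0.0058, 0.0325]
eef_rot: [[-0.147, 0.983, -0.114], [0.755, 0.186, 0.629], [0.639, 0.006, -0.769]]
contact_force: [0.8, -2.3, -0.4]
width: 0.642
```

Emit:
step_arm(
  commands=[
    [[0.077,0,0.064],[0,0,0],5.5],
    [[0.077,0,0.064],[0,0,0],5.5],
  ],
)

```text
time: 17.92
eef_pos: [0.5276, -0.0038, 0.0325]
eef_rot: [[-0.147, 0.983, -0.114], [0.755, 0.186, 0.629], [0.639, 0.006, -0.769]]
contact_force: [0.5, -0.5, -0.2]
width: 0.641
```

Emit:
step_arm(
  commands=[
    [[0.077,0,0.064],[0,0,0],5.5],
    [[0.077,0,0.064],[0,0,0],5.5],
  ],
)

```text
time: 18.08
eef_pos: [0.5272, -0.0018, 0.0325]
eef_rot: [[-0.147, 0.983, -0.114], [0.755, 0.186, 0.629], [0.639, 0.006, -0.769]]
contact_force: [0.2, -1.1, -1.1]
width: 0.643
```

Emit:
step_arm(
  commands=[
    [[0.077,0,0.064],[0,0,0],5.5],
    [[0.077,0,0.064],[0,0,0],5.5],
  ],
)

```text
time: 18.25
eef_pos: [0.5268, 0.0002, 0.0325]
eef_rot: [[-0.147, 0.983, -0.114], [0.755, 0.186, 0.629], [0.639, 0.006, -0.769]]
contact_force: [1.2, -2.0, -1.2]
width: 0.642
```

Emit:
step_arm(
  commands=[
    [[0.077,0,0.064],[0,0,0],5.5],
    [[0.04,0,0.033],[0,0,0],5.5],
  ],
)

```text
time: 18.42
eef_pos: [0.5265, 0.0017, 0.0325]
eef_rot: [[-0.147, 0.983, -0.114], [0.755, 0.186, 0.629], [0.639, 0.006, -0.769]]
contact_force: [-0.0, -1.5, -0.9]
width: 0.644
```

Emit:
step_arm(
  commands=[
    [[0.04,0,0.033],[0,0,0],5.5],
    [[0.04,0,0.033],[0,0,0],5.5],
  ],
)

```text
time: 18.58
eef_pos: [0.5266, 0.0023, 0.0326]
eef_rot: [[-0.147, 0.983, -0.113], [0.756, 0.186, 0.628], [0.638, 0.007, -0.77]]
contact_force: [0.5, -2.8, -0.7]
width: 0.643
```

Emit:
step_arm(
  commands=[
    [[0.04,0,0.033],[0,0,0],5.5],
    [[0.04,0,0.033],[0,0,0],5.5],
  ],
)

```text
time: 18.75
eef_pos: [0.5269, 0.0026, 0.0326]
eef_rot: [[-0.148, 0.983, -0.112], [0.757, 0.185, 0.627], [0.637, 0.008, -0.771]]
contact_force: [1.5, -6.4, -1.4]
width: 0.641
```

Emit:
step_arm(
  commands=[
    [[0.04,0,0.033],[0,0,0],5.5],
    [[0,0,0],[0,0,0],5.5],
  ],
)

```text
time: 18.92
eef_pos: [0.5271, 0.0027, 0.0327]
eef_rot: [[-0.148, 0.983, -0.112], [0.757, 0.186, 0.626], [0.636, 0.008, -0.772]]
contact_force: [1.3, -5.4, -1.6]
width: 0.648
```

Emit:
step_arm(
  commands=[
    [[0.04,0,0.033],[0,0,0],5.5],
    [[0,0,0],[0,0,0],5.5],
  ],
)

```text
time: 19.08
eef_pos: [0.5272, 0.0027, 0.0327]
eef_rot: [[-0.149, 0.983, -0.111], [0.758, 0.186, 0.625], [0.635, 0.009, -0.773]]
contact_force: [2.4, -7.3, -3.3]
width: 0.646
```

Emit:
step_arm(
  commands=[
    [[0.04,0,0.033],[0,0,0],5.5],
    [[0,0,0],[0,0,0],5.5],
  ],
)

```text
time: 19.25
eef_pos: [0.5272, 0.0028, 0.0327]
eef_rot: [[-0.149, 0.983, -0.111], [0.759, 0.186, 0.624], [0.634, 0.009, -0.773]]
contact_force: [1.5, -9.1, -2.1]
width: 0.642
```

Emit:
step_arm(
  commands=[
    [[0.04,0,0.033],[0,0,0],5.5],
    [[0,0,0],[0,0,0],5.5],
  ],
)

```text
time: 19.42
eef_pos: [0.5272, 0.0028, 0.0327]
eef_rot: [[-0.15, 0.983, -0.111], [0.759, 0.186, 0.623], [0.633, 0.009, -0.774]]
contact_force: [1.5, -10.1, -1.7]
width: 0.639
```

```bash
python3 - <<'E'
from h import *
st()
c=r.read_camera("top");cv2.imwrite("pics/top12.png",cv2.resize(c["frame"][:,:,::-1][100:310,150:450],None,fx=2.6,fy=2.6,interpolation=cv2.INTER_CUBIC))
st()
E
```

```text
t 19.4167 board-rel to edge mm [16.9931  3.762  32.6657]
F [-10.2, 0.37, -1.72]
[[-0.1495  0.9825 -0.111 ]
 [ 0.7594  0.186   0.6235]
 [ 0.6332  0.0089 -0.7739]] [-0.4447  0.4124  1.9468  0.5681  1.2775 -0.9427]
t 19.4667 board-rel to edge mm [16.9784  3.76   32.6585]
F [-10.44, 0.8, -2.07]
[[-0.1495  0.9825 -0.111 ]
 [ 0.7593  0.186   0.6236]
 [ 0.6333  0.009  -0.7739]] [-0.4447  0.4124  1.9468  0.5682  1.2775 -0.9428]
```

View pics/top12.png

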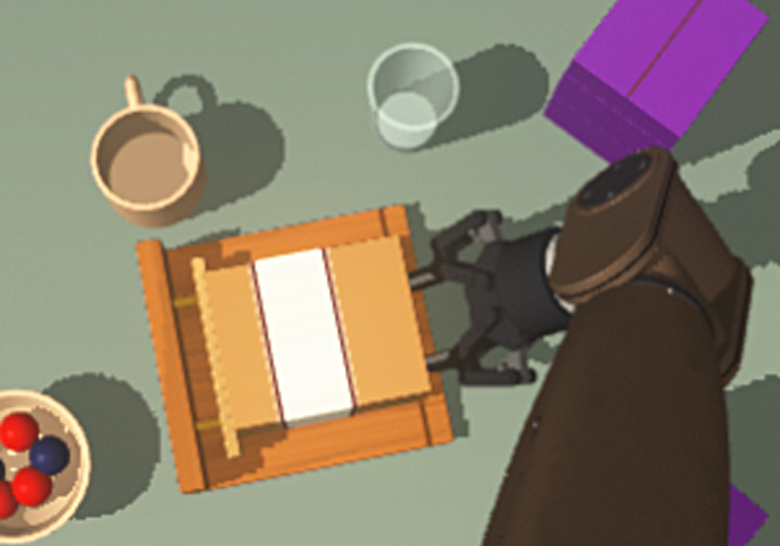

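The carton's top end is against the bar (205,265)-(235,430), parallel and with no gap. Going to about 11 N and holding.

Emit:
step_arm(
  commands=[
    [[0.025,0,0.02],[0,0,0],5.5],
    [[0,0,0],[0,0,0],5.5],
    [[0,0,0],[0,0,0],5.5],
    [[0,0,0],[0,0,0],5.5],
    [[0,0,0],[0,0,0],5.5],
  ],
)

```text
time: 19.88
eef_pos: [0.5272, 0.0028, 0.0327]
eef_rot: [[-0.15, 0.983, -0.111], [0.76, 0.186, 0.623], [0.633, 0.009, -0.774]]
contact_force: [0.6, -10.9, -1.2]
width: 0.645
```

Emit:
step_arm(
  commands=[
    [[0,0,0],[0,0,0],5.5],
    [[0,0,0],[0,0,0],5.5],
    [[0,0,0],[0,0,0],5.5],
    [[0,0,0],[0,0,0],5.5],
    [[0,0,0],[0,0,0],5.5],
    [[0,0,0],[0,0,0],5.5],
  ],
)

```text
time: 20.38
eef_pos: [0.5272, 0.0028, 0.0327]
eef_rot: [[-0.15, 0.983, -0.111], [0.76, 0.186, 0.623], [0.633, 0.009, -0.774]]
contact_force: [2.2, -12.6, -0.6]
width: 0.643
```

Emit:
step_arm(
  commands=[
    [[-0.077,0,-0.064],[0,0,0],5.5],
    [[-0.154,0,-0.128],[0,0,0],5.5],
    [[-0.23,0,-0.19],[0,0,0],5.5],
    [[-0.5,0,-0.42],[0,0,0],5.5],
    [[-0.77,0,-0.64],[0,0,0],5.5],
    [[-0.77,0,-0.64],[0,0,0],5.5],
    [[-0.77,0,-0.64],[0,0,0],5.5],
    [[-0.77,0,-0.64],[0,0,0],5.5],
    [[0,0,0],[0,0,0],5.5],
  ],
)

```text
time: 21.13
eef_pos: [0.5366, -0.0481, 0.0329]
eef_rot: [[-0.146, 0.983, -0.111], [0.756, 0.184, 0.628], [0.638, 0.007, -0.77]]
contact_force: [0.4, -0.5, 0.5]
width: 0.646
```

```bash
python3 - <<'E'
from h import *
st()
for n in("scene","top"):
    c=r.read_camera(n);cv2.imwrite(f"pics/{n}13.png",cv2.resize(c["frame"][:,:,::-1][100:310,150:450] if n=="top" else c["frame"][:,:,::-1][100:300,80:365],None,fx=2.6,fy=2.6,interpolation=cv2.INTER_CUBIC))
E
```

```text
t 21.1333 board-rel to edge mm [-34.8027   3.864   32.9034]
F [-0.55, -0.28, 0.48]
[[-0.146   0.983  -0.1114]
 [ 0.7562  0.1835  0.6281]
 [ 0.6378  0.0075 -0.7701]] [-0.5168  0.4558  1.8846  0.5308  1.3249 -0.9761]
```

View pics/top13.png

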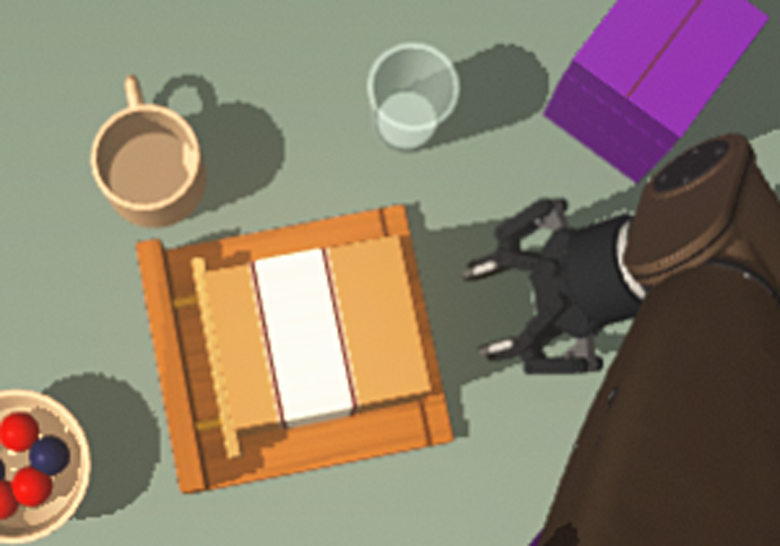

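View pics/scene13.png

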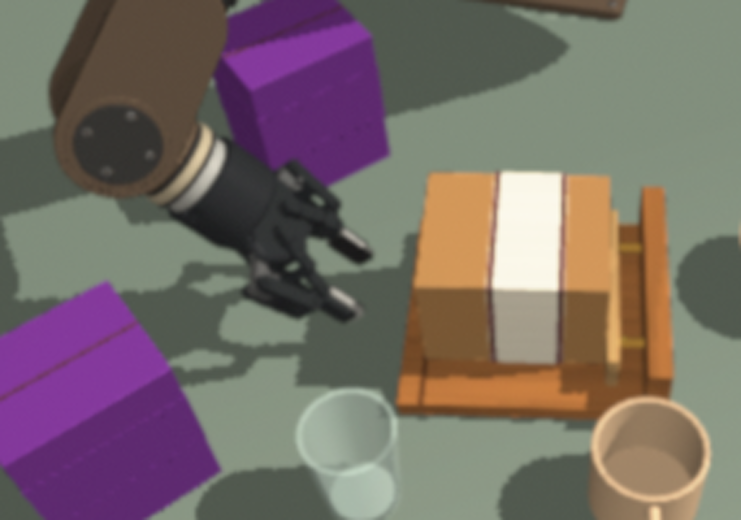

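The carton lies flat and square against the bar at (612,215)-(612,375) in the scene crop. The mug and tumbler are in the same place as before and the gripper is clear. Handing in.

```bash
python3 - <<'E'
from h import *
r.close_job()
E
```

```text
the job is handed in; nothing more can be done
```

The job is done and handed in at about 21 s. The carton lies flat on the board, square against the stop bar.

- **Slide:** I slid the banded carton upright, pushing about 26–31 mm above its underside with 2–4 N. It stopped square at the board's edge. The push there reached about 9.7 N, with no lifting seen in the top view.
- **Tip:** I tipped it over the edge by pushing about 120 mm up its back and following it up until it fell by itself. The peak horizontal push was about 7.6 N, roughly 9 N in total.
- **Push home:** I pushed its base end to the stop bar and pressed at 11–12.6 N for about 1 s, then backed the gripper off about 50 mm.
- **Last checks:** In both views the carton is flat with no visible gap at the bar. The mug, tumbler and purple boxes looked unmoved. The bowl was only partly in the last crops, where it also looked unmoved. The force after release was near zero.

**Mismatches:**
- After tipping, the carton landed about 25–30 mm further from the bar than I expected. It lay flat and square, and the final push closed that gap.
- The press peaked at 12.6 N on a noisy reading, a little over the 11 N asked for but well under the 20 N dent limit.

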